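# Pack the tyre kit and latch the case

### The job

Put the T-shaped valve core tool and the black forked trim clip remover into the open tool case, push its lid fully shut, then swing the latch on the front up against the case until its hook sits over the lid's lip. Leave everything else on the shelf where it is, and let go of the case.

Things in the scene. Friction and masses are not known exactly. Their poses are not given: they have to be found in the camera images.
- case: orange plastic tool case standing open on the shelf, fixed (it does not slide). Body 160 deep (its x) x 230 long (its y) x 48 high, walls and floor 5 thick, so it is open inside 150 x 220 and 43 deep. Origin: centre of its underside; z up; its -x side is the front (towards the robot, give or take its yaw), with the latch in the middle; the lid hinge runs along y on the far rim at x = +80, z = 48.
- case_lid (a joint): lid hinge (rad): 0 is shut flat on the rim, about 1.55 stands upright, grows as it opens. The lid is a 160 x 230 panel 12 thick whose lower face shuts on the rim (top face at 60 above the shelf). The hinge is stiff: the lid stays where it is left and takes about 1 to 3 N at its front edge to swing, so it must be pushed all the way down. It starts standing about upright, its free edge some 208 above the shelf: keep carried things clear of it.
- lid_edge (a point): middle of the lid's free edge (160 from the hinge line, half-way through the 12 thickness). Beyond it in the middle a lip 60 long sticks out a further 9 and is 8 thick: the catch for the latch's hook.
- case_latch (a joint): latch hinge (rad): 0 is upright against the front, its hook over the lid's lip; grows as the latch leans out away from the case (to its -x). The stiff hinge leaves the latch where it is put; pushing at its upper end takes under 1 N. With the lid shut, pushing the latch towards the case (+x) closes it against a hard stop. If the latch is closed first its hook blocks the lid.
- latch_tip (a point): middle of the latch's free upper end. The latch is a plate 44 wide, 5 thick, pivoted at x = -89.5, z = 10 of the case; this point is 58 from the pivot. When closed the plate's outer face is at x = -92 and its top 68 above the shelf; its hook is 12 deep, turned towards the case.
- valve_tool_grip (a point): valve core tool, steel, lying flat: T-shaped, 120 long, with a square 14 x 14 barrel 50 long at the middle (grasp it here), thin stem 8 across at both ends, and a cross bar 50 long (11 thick) at the -x end. This point is the barrel's centre, 7 above its underside; x runs along the tool, z up. About 70 g.
- clip_remover_grip (a point): trim clip remover, black plastic, lying flat: 152 long, a handle 22 wide, 18 thick and 100 long (from -60 to +40 along x), then a narrow neck and a two-pronged fork whose ends reach +92. This point is on the handle near the centre of mass, 9 above its underside; x runs along the tool to the fork, z up. About 70 g.
- tyre_lever: a long flat steel tyre lever, 320 x 26 x 10, lying; a bystander, to be left alone. Origin at the centre of its underside, x along it.
- glass_jar: an empty open glass jar, 68 across, 95 tall, upright; a bystander, to be left alone. Origin at the centre of its underside.
- grease_tin: a closed round metal tin, 74 across, 60 tall, upright; a bystander, to be left alone. Origin at the centre of its underside.
- nut_socket: a steel wheel-nut socket, 30 across, 50 tall, upright; a bystander, to be left alone. Origin at the centre of its underside.
- tyre_gauge: a slim straight pencil tyre gauge, steel with a small white end, 140 x 16 x 16, lying; no cross bar; a bystander, to be left alone. Origin at the centre of its underside, x along it.
- plug_box: a closed cardboard carton, 100 x 70 x 35; a bystander, to be left alone. Origin at the centre of its underside.
Mind the look-alikes: they are no part of the job. Of the things shaped like the part that bears valve_tool_grip, the bare steel one is meant.

How it is judged (in metres and radians):
On the way, in this order (a step that is already met when the one before it is completed fails the run):
1. both tools lie inside the case, the lid still open (x of valve_tool_grip in the frame of case between -0.073 and 0.073 m and y of valve_tool_grip in the frame of case between -0.108 and 0.108 m and z of valve_tool_grip in the frame of case between 0 and 0.046 m and x of clip_remover_grip in the frame of case between -0.073 and 0.073 m and y of clip_remover_grip in the frame of case between -0.108 and 0.108 m and z of clip_remover_grip in the frame of case between 0 and 0.046 m and value of joint case_lid above 0.3 rad), for 0.2 s.
2. the lid is shut over them (x of valve_tool_grip in the frame of case between -0.073 and 0.073 m and y of valve_tool_grip in the frame of case between -0.108 and 0.108 m and z of valve_tool_grip in the frame of case between 0 and 0.046 m and x of clip_remover_grip in the frame of case between -0.073 and 0.073 m and y of clip_remover_grip in the frame of case between -0.108 and 0.108 m and z of clip_remover_grip in the frame of case between 0 and 0.046 m and value of joint case_lid below 0.04 rad), for 0.2 s.
3. the latch is swung in, hook over the lip (value of joint case_lid below 0.04 rad and value of joint case_latch below 0.08 rad), for 0.2 s.
At the end, for the whole second after the job is handed in: The valve core tool and the clip remover are inside the case, the lid is within 0.04 rad of shut and the latch within 0.08 rad of closed, and all stays so (all of step 3 and x of valve_tool_grip in the frame of case between -0.073 and 0.073 m and y of valve_tool_grip in the frame of case between -0.108 and 0.108 m and z of valve_tool_grip in the frame of case between 0 and 0.046 m and x of clip_remover_grip in the frame of case between -0.073 and 0.073 m and y of clip_remover_grip in the frame of case between -0.108 and 0.108 m and z of clip_remover_grip in the frame of case between 0 and 0.046 m); the robot touches nothing.
It fails at once if a bystander was disturbed (moved more than 30 mm) (distance of any of tyre_lever, glass_jar, grease_tin, nut_socket, tyre_gauge, plug_box from where it was at the start of the episode above 0.03 m).
It also fails if it takes over 72 s, if anything falls off the work surface, if the arm or the gripper's body presses on something with over 40 N, if the wrist force passes 120 N, or if a joint passes its speed limit or range.

### The arm

A 6-joint arm with a two-finger parallel gripper is mounted at the origin on the work surface. World frame = base frame: x ahead of the robot, y to its left, z up, the work surface at z = 0. Lengths are in m, angles in degrees, forces in N, time in s.
With the tool pointing down it reaches from about 0.3 to 0.75 m from the base axis. Payload 8.5 kg.
Tool frame: the origin (TCP) lies on the centre line of the jaws, within the pads' length; the fingertips stand 17 mm ahead of it and the grasp point (between the pads) lies 2 mm behind it (env.tcp_to_tips is the distance from the TCP to the fingertips, in m); z points along the fingers, y is the line along which they close (so a half turn about z gives the same grasp; the last joint's range is limited). The gripper opens to 85 mm and grips with 20 to 120 N. Pads are 22 mm wide; open, the fingers measure 114 mm over their backs; the gripper's body (76 mm by 85 mm) begins 54 mm behind the grasp point. The pads swing forward as they close: fully open they stand 13 mm farther back than shut.
Start: joints at [51.148, 21.807, 74.336, -0, 83.858, -12.336], TCP at [0.246, 0.492, 0.248] pointing down, gripper open.
Joint ranges: [-178.18, 178.18], [-50.72, 133.34], [12.68, 142.11], [-81.47, 261.47], [9.98, 163.14], [-165.26, 165.26]. Speed limits (degrees/s): [136.94, 136.94, 180, 180, 180, 180].

### API

Orientations are given as a 3x3 rotation matrix whose columns are the frame's x, y, z axes.
In Python, from rig import env gives the robot as it stands. The module is installed in compiled form; this text tells all that it offers.
- The arm moves only by the shell command python3 -m pendant 'ROWS' [FORCE]. ROWS is JSON, a list of rows, each a list of 7 numbers: the opening, from 0 (shut) to 1 (fully open), then the shift along the tool's x, y, z in m, then the turn, a rotation vector about the tool's x, y, z in rad. A call has 1 to 5 rows; each row is the pose to reach, as a shift and turn from the pose commanded when the call began, along the tool's axes at that moment; what a row does not reach only later rows make up. A row lasts 1/8 s, in which the tool goes at most 62.5 mm and 10.7 degrees, less where a joint would pass 70% of its speed; a pose out of reach is approached as far as the arm can. A call with a gripper value outside its range is refused whole. The fingers move at their own pace and stop on an object; FORCE is the grip in N (left out, the last holds). Time passes only in rows, so rows that repeat a pose let the fingers close. It gives the time, the measured TCP pose, the force, the opening and the grip force at its end, in the units of the state.
- env.observe(): the state, without advancing time (a new reading comes with each control period).
- env.get_image(name): name is "side" or "top" or "wrist"; returns a dict with "image" (384x512x3 uint8, blue, green, red), "fx", "fy", "cx", "cy" (pixels), "pose" (4x4, takes a point from camera to world coordinates). Camera axes: x right, y up, looking along -z (the intrinsics and any distortion apply to the point x, -y, -z); pixel columns grow to the right and rows downward; lengths in m; the calibration is good to about 2 mm. The wrist camera is an equidistant fisheye: a pixel r from the principal point sees the ray r / f radians off the axis. A picture is of the moment at which its call begins. There is no depth.
- env.close_job(): hands the job in; it is judged then, once.
Trained networks look in the newest picture that a camera, given by its name, has taken for a name from the list of things; names that differ only in an ending like _2 or _b are one class to them, and where a whole thing is asked for, a point or a joint stands for the part that bears it (a point fixed in the world has none). Each returns a list of dicts, best first, with "conf" (0 to 1); they miss things now and then, are a little off and sometimes report something else, mostly with a low value. They report only what shows in the picture. A call takes as long as a camera call. They do not tell look-alikes from the thing itself.
- env.find_in(camera, thing): "bbox" ([centre column, centre row, width, height] in pixels, round what is visible of it).
- env.trace(camera, thing): "mask" (384x512 bool, what is visible of it) and "bbox" ([centre column, centre row, width, height] in pixels, round what is visible of it).
- env.tip_of(camera, thing): "centre" ([column, row] in pixels: a listed point, or the origin of a listed thing).
The state is a dict: "time_s": time; "q": joint angles; "qvel": joint speeds; "joint_efforts": joint torques, N m; "position": TCP position; "tool_rot": TCP orientation; "ft_force": force on the tool from outside, world axes, zero at the start; "wrist_torque": the same for the moment, N m; "grip_width": finger opening in m; "gripper_force": force on a finger pad.
Only numpy, scipy, OpenCV 4.12 (cv2) and the standard library are available. Lean on these libraries where they do the work, as an engineer would, in place of code of your own. Each camera call takes 0.05 s, during which the arm holds its last target. There are 200 camera calls.

## Working session

There is one attempt and no reset: what is moved stays moved. The work goes in short steps, Python scripts to look and compute and a shell command to move; the robot and the scene stay as the last step left them, time stands still between calls to the robot, and variables do not carry over. Pictures are saved under pics/ and viewed, at most 12 in all, crops included, and the job is handed in when it is done.

```bash
mkdir -p pics; cat > h.py <<'E'
import numpy as np, cv2
from rig import env
def ray(im,px):
    u=(px[0]-im["cx"])/im["fx"]; v=(px[1]-im["cy"])/im["fy"]
    P=np.array(im["pose"])
    d=np.array([u,-v,-1.])
    return P[:3,3],P[:3,:3]@d
def rayf(im,px):
    u=(px[0]-im["cx"])/im["fx"]; v=(px[1]-im["cy"])/im["fy"]; r=np.hypot(u,v)+1e-9
    P=np.array(im["pose"]); d=np.array([np.sin(r)*u/r,-np.sin(r)*v/r,-np.cos(r)])
    return P[:3,3],P[:3,:3]@d
def onz(im,px,z,f=ray):
    o,d=f(im,px); return o+d*(z-o[2])/d[2]
def proj(im,p):
    P=np.array(im["pose"]); c=P[:3,:3].T@(np.array(p)-P[:3,3])
    return im["cx"]+im["fx"]*c[0]/-c[2], im["cy"]-im["fy"]*c[1]/-c[2]
E
python3 - <<'E'
from h import *
np.set_printoptions(precision=3,suppress=True)
Z={"case":0,"lid_edge":.208,"latch_tip":.02,"valve_tool_grip":.007,"clip_remover_grip":.009,"tyre_lever":0,"glass_jar":0,"grease_tin":0,"nut_socket":0,"tyre_gauge":0,"plug_box":0}
for c in ("top","side"):
    im=env.get_image(c); cv2.imwrite(f"pics/{c}0.png",im["image"]); print(c,im["fx"],im["cx"],im["cy"],np.array(im["pose"]))
    for n,z in Z.items():
        print(n,[(np.round(r["centre"]).astype(int).tolist(),round(r["conf"],2),onz(im,r["centre"],z)[:2]) for r in env.tip_of(c,n)[:4]])
E
```

```text
top 355.30411560009185 257.88821671580195 191.35238640550108 [[-0.077  0.975 -0.207  0.298]
 [-0.997 -0.075  0.016 -0.003]
 [ 0.     0.208  0.978  1.241]
 [ 0.     0.     0.     1.   ]]
case [([248, 195], 0.9, array([0.551, 0.014])), ([372, 159], 0.5, array([ 0.651, -0.446]))]
lid_edge [([240, 153], 0.87, array([0.641, 0.024])), ([349, 196], 0.19, array([ 0.481, -0.288]))]
latch_tip [([254, 227], 0.61, array([ 0.432, -0.   ]))]
valve_tool_grip [([386, 262], 0.67, array([ 0.281, -0.44 ])), ([324, 156], 0.61, array([ 0.673, -0.272])), ([352, 200], 0.52, array([ 0.503, -0.351])), ([312, 216], 0.52, array([ 0.458, -0.207]))]
clip_remover_grip [([160, 215], 0.76, array([0.5  , 0.324]))]
tyre_lever [([242, 129], 0.93, array([0.8  , 0.015]))]
glass_jar [([369, 159], 0.61, array([ 0.651, -0.438]))]
grease_tin [([133, 177], 0.85, array([0.647, 0.421])), ([245, 194], 0.43, array([0.557, 0.022]))]
nut_socket [([334, 247], 0.59, array([ 0.344, -0.273])), ([133, 178], 0.21, array([0.646, 0.421]))]
tyre_gauge [([124, 234], 0.54, array([0.445, 0.453]))]
plug_box [([388, 205], 0.91, array([ 0.476, -
[... 375 characters left out ...]
y([0.443, 0.011])), ([338, 171], 0.4, array([ 0.797, -0.017]))]
valve_tool_grip [([236, 383], 0.83, array([ 0.267, -0.437])), ([272, 262], 0.79, array([ 0.473, -0.209])), ([314, 300], 0.67, array([ 0.514, -0.346])), ([350, 255], 0.63, array([ 0.665, -0.277]))]
clip_remover_grip [([206, 136], 0.64, array([0.497, 0.313]))]
tyre_lever [([338, 170], 0.69, array([0.81 , 0.003]))]
glass_jar [([380, 307], 0.96, array([ 0.649, -0.429]))]
grease_tin [([230, 105], 0.64, array([0.638, 0.443])), ([329, 360], 0.38, array([ 0.472, -0.482]))]
nut_socket [([236, 306], 0.67, array([ 0.34 , -0.275]))]
tyre_gauge [([181, 119], 0.58, array([0.454, 0.443]))]
plug_box [([327, 362], 0.78, array([ 0.466, -0.483]))]
```

View pics/top0.png

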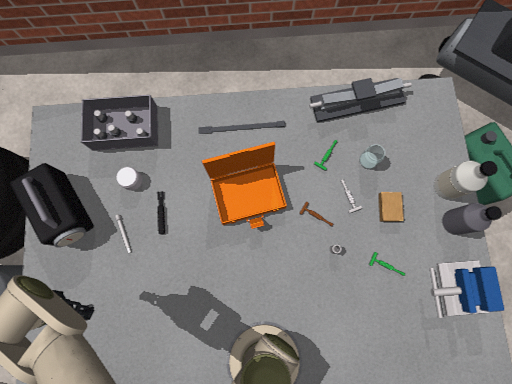

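View pics/side0.png

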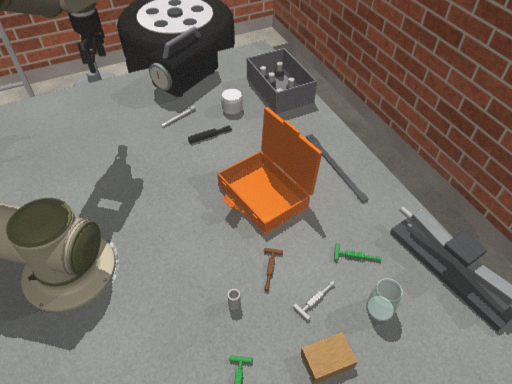

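Top view: four T-shaped things: green (328,156), green (387,264), red-brown (316,215) and grey (350,196). The grey one fits "bare steel". The clip remover is at (161,213), the case at (248,192) and the tyre gauge at (123,234). I'll confirm in a crop and measure the axes.

```bash
python3 - <<'E'
from h import *
np.set_printoptions(precision=3,suppress=True)
for c in ("top","side"):
    im=env.get_image(c)
    for n,z in (("valve_tool_grip",.007),("clip_remover_grip",.009),("tyre_gauge",.008)):
        for r in env.trace(c,n)[:5]:
            ys,xs=np.nonzero(r["mask"]); 
            if len(xs)<20: continue
            w=np.array([onz(im,(x,y),z)[:2] for x,y in zip(xs,ys)]); m=w.mean(0); U,S,V=np.linalg.svd(w-m,full_matrices=False)
            t=(w-m)@V[0]; k=((w-m)@V[1])
            print(c,n,round(r["conf"],2),(xs.mean().round(),ys.mean().round()),m,"axis",V[0],np.degrees(np.arctan2(V[0][1],V[0][0])).round(1),"ends",m+V[0]*t.min(),m+V[0]*t.max(),"width@ends",np.ptp(k[t<t.min()+.02]),np.ptp(k[t>t.max()-.02]),"bgr",im["image"][r["mask"]].mean(0))
    if c=="top":
        a=cv2.resize(im["image"][130:290,290:410],None,fx=3.7,fy=3.7,interpolation=cv2.INTER_CUBIC)
        b=cv2.resize(im["image"][140:240,195:295],None,fx=3.5,fy=3.5,interpolation=cv2.INTER_CUBIC)
        o=np.zeros((592,800,3),np.uint8); o[:a.shape[0],:a.shape[1]]=a; o[:350,450:800]=b; cv2.imwrite("pics/crop.png",o)
    r=env.trace(c,"case")[0]
    mk=r["mask"].astype(np.uint8)
    cs,_=cv2.findContours(mk,cv2.RETR_EXTERNAL,cv2.CHAIN_APPROX_SIMPLE); cc=max(cs,key=cv2.contourArea)
    print(c,"case poly",cv2.approxPolyDP(cc,4,True)[:,0].tolist())
E
```

```text
top valve_tool_grip 0.72 (np.float64(311.0), np.float64(213.0)) [ 0.469 -0.205] axis [-0.573 -0.819] -125.0 ends [ 0.491 -0.173] [ 0.428 -0.262] width@ends 0.041851937100395864 0.0021600979240544173 bgr [ 50.694  75.925 116.   ]
top valve_tool_grip 0.53 (np.float64(379.0), np.float64(261.0)) [ 0.285 -0.415] axis [-0.547 -0.837] -123.2 ends [ 0.3   -0.392] [ 0.262 -0.45 ] width@ends 0.03402265572361216 0.010991070983102903 bgr [ 69.517 149.402  46.299]
top valve_tool_grip 0.43 (np.float64(350.0), np.float64(200.0)) [ 0.504 -0.346] axis [-0.964 -0.264] -164.7 ends [ 0.574 -0.327] [ 0.465 -0.357] width@ends 0.004769620391122273 0.045246472154698944 bgr [178.243 176.713 181.809]
top clip_remover_grip 0.7 (np.float64(160.0), np.float64(216.0)) [0.498 0.323] axis [-1.    -0.024] -178.6 ends [0.569 0.325] [0.438 0.321] width@ends 0.011325141085968908 0.021316624398850223 bgr [42.151 40.408 41.752]
top case poly [[272, 143], [204, 161], [222, 223], [245, 219], [256, 227], [264, 213], [284, 206]]
side valve_tool_grip 0.84 (np.float64(312.0), np.float64(301.0)) [ 0.509 -0.346] axis [-0.96  -0.
[... 871 characters left out ...]
34.0)) [0.503 0.322] axis [-1.     0.009] 179.5 ends [0.588 0.321] [0.436 0.323] width@ends 0.024625069559880357 0.03784854680702396 bgr [55.475 56.693 57.314]
side clip_remover_grip 0.54 (np.float64(273.0), np.float64(175.0)) [0.618 0.066] axis [-0.638 -0.77 ] -129.7 ends [0.818 0.307] [ 0.48 -0.1 ] width@ends 0.029802193736510343 0.047565049946104276 bgr [ 38.869  84.869 156.199]
side tyre_gauge 0.64 (np.float64(181.0), np.float64(115.0)) [0.459 0.457] axis [-0.943 -0.334] -160.5 ends [0.512 0.475] [0.391 0.432] width@ends 0.0179868278191846 0.009001247892267578 bgr [150.259 154.836 156.457]
side case poly [[267, 108], [261, 149], [217, 175], [222, 198], [263, 232], [307, 206], [320, 155]]
```

View pics/crop.png

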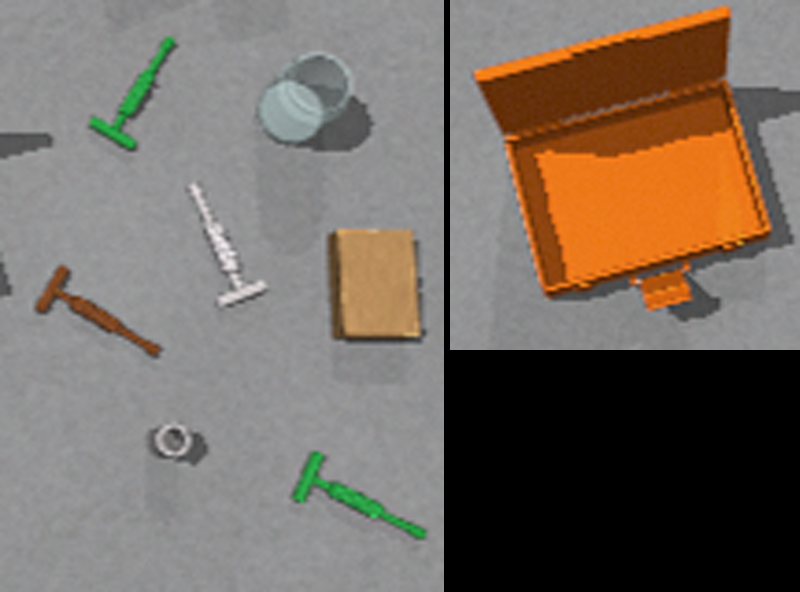

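The crop confirms it: the grey, bare steel T (barrel at about top px (350,197), bar at the near end) is the valve core tool. The other T shapes are painted. The fork of the clip remover points away from the robot (+x).

```bash
cat >> h.py <<'E'
np.set_printoptions(precision=4,suppress=True)
from scipy.spatial.transform import Rotation as Ro
CASE=(0,0,0)
def go(p,axis_deg,s=None):
    "shift in tool axes and turn about tool z to bring TCP to p with tool x along axis_deg (mod 180)"
    s=s or env.observe(); R=np.array(s["tool_rot"]); d=R.T@(np.array(p)-s["position"])
    a=np.degrees(np.arctan2(R[1,0],R[0,0])); dy=(axis_deg-a+90)%180-90
    print("pos",np.array(s["position"]),"xyaw",a.round(2),"shift",d,"turn z rad",(-np.radians(dy)).round(4),"tilt",R[:,2],"q6",round(s["q"][5],1))
E
python3 - <<'E'
from h import *
im=env.get_image("top")
c=[onz(im,p,.048) for p in [(222.7,224.3),(286.4,207.1),(274.1,164.3),(211.6,179.4)]]
c=np.array(c)[:,:2]; print(c, c.mean(0))
for i in range(4):
    d=c[(i+1)%4]-c[i]; print(np.linalg.norm(d),np.degrees(np.arctan2(d[1],d[0])))
s=env.observe(); print(np.array(s["tool_rot"]),s["grip_width"],env.tcp_to_tips,s["ft_force"])
go((.497,.322,.12),0)
E
```

```text
[[ 0.4469  0.1039]
 [ 0.4888 -0.1154]
 [ 0.6427 -0.0868]
 [ 0.6053  0.1334]] [0.5459 0.0088]
0.22327482782447955 -79.17591660054187
0.1565613361159369 10.548235609799475
0.22331299324946308 99.65731332499765
0.1611085500727211 -169.44687212961057
[[-0.8948  0.4464  0.    ]
 [ 0.4464  0.8948  0.    ]
 [ 0.      0.     -1.    ]] 0.08557724475458264 0.017 [ 0.2451 -0.0265  0.2978]
pos [0.2455 0.4922 0.2483] xyaw 153.49 shift [-0.301  -0.04    0.1283] turn z rad -0.4628 tilt [ 0.  0. -1.] q6 -12.3
```

```bash
python3 -m pendant '[[0.55,-0.06,-0.008,0.01,0,0,-0.0925],[0.55,-0.12,-0.016,0.02,0,0,-0.185],[0.55,-0.18,-0.024,0.03,0,0,-0.278],[0.55,-0.24,-0.032,0.04,0,0,-0.37],[0.55,-0.301,-0.04,0.05,0,0,-0.463]]' 60
python3 -m pendant '[[0.55,0,0,0.04,0,0,0],[0.55,0,0,0.07,0,0,0],[0.55,0,0,0.07,0,0,0]]'
python3 - <<'E'
from h import *
im=env.get_image("wrist"); cv2.imwrite("pics/w1.png",im["image"])
for z,n in ((.009,"clip_remover_grip"),):
    for r in env.tip_of("wrist",n)[:2]: print(r["centre"],r["conf"],onz(im,r["centre"],z,rayf))
    for r in env.trace("wrist",n)[:1]:
        ys,xs=np.nonzero(r["mask"]); w=np.array([onz(im,(x,y),.012,rayf)[:2] for x,y in zip(xs,ys)]); m=w.mean(0);V=np.linalg.svd(w-m,full_matrices=False)[2]
        print(m,V[0],np.degrees(np.arctan2(V[0][1],V[0][0])),w.min(0),w.max(0))
go((.497,.322,.021),0)
E
```

```text
time_s: 2.38
position: [0.4985, 0.3207, 0.1981]
tool_rot: [[-1.0, -0.003, 0.0], [-0.003, 1.0, 0.0], [-0.0, 0.0, -1.0]]
ft_force: [0.6, 0.2, 0.6]
grip_width: 0.0468
gripper_force: 0.0
time_s: 2.75
position: [0.4963, 0.3215, 0.1265]
tool_rot: [[-1.0, 0.0, -0.004], [0.0, 1.0, -0.002], [0.004, -0.002, -1.0]]
ft_force: [0.5, 0.7, -0.0]
grip_width: 0.0472
gripper_force: 0.0
[255.5, 188.9] 0.9 [0.4945 0.322  0.009 ]
[0.4988 0.3209] [0.9998 0.0193] 1.1045015256211574 [0.4348 0.3085] [0.584 0.333]
pos [0.4976 0.3224 0.1299] xyaw -179.97 shift [ 0.0008 -0.0005  0.1089] turn z rad 0.0005 tilt [ 0.0023  0.0009 -1.    ] q6 -68.5
```

View pics/w1.png

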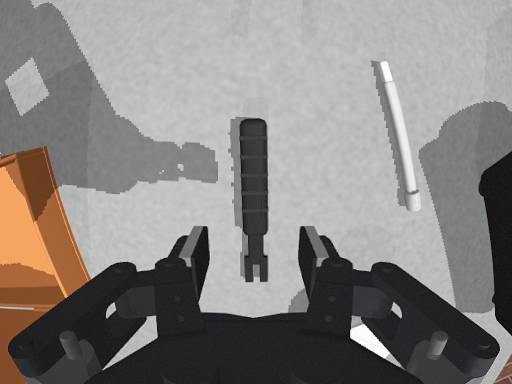

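The wrist view shows the remover between the jaws, handle around (255,180) and fork at (257,268), well aligned. Descend and grip.

```bash
python3 -m pendant '[[0.55,0.002,0,0.05,0,0,0],[0.55,0.002,0,0.09,0,0,0],[0.55,0.002,0,0.107,0,0,0],[0.55,0.002,0,0.107,0,0,0],[0.55,0.002,0,0.107,0,0,0]]'
python3 -m pendant '[[0.1,0,0,0,0,0,0],[0.1,0,0,0,0,0,0],[0.1,0,0,0,0,0,0],[0.1,0,0,0,0,0,0],[0.1,0,0,0,0,0,0]]' 60
python3 -m pendant '[[0.1,0,0,-0.05,0,0,0],[0.1,0,0,-0.1,0,0,0],[0.1,0,0,-0.13,0,0,0],[0.1,0,0,-0.13,0,0,0]]'
python3 - <<'E'
from h import *
a=np.radians(10.4);C=np.array([.549,.012])
x=np.array([np.cos(a),np.sin(a)]);y=np.array([-np.sin(a),np.cos(a)])
t=C+x*.018+y*-.016; print(t); go((*t,.16),100.4)
E
```

```text
time_s: 3.52
position: [0.496, 0.3224, 0.0232]
tool_rot: [[-1.0, -0.0, 0.003], [-0.0, 1.0, 0.001], [-0.003, 0.001, -1.0]]
ft_force: [-0.4, -0.2, 0.8]
grip_width: 0.0468
gripper_force: 0.0
time_s: 4.15
position: [0.4956, 0.3222, 0.0228]
tool_rot: [[-1.0, -0.0, 0.002], [-0.0, 1.0, 0.001], [-0.002, 0.001, -1.0]]
ft_force: [-0.6, -0.3, 6.7]
grip_width: 0.0203
gripper_force: 59.5
time_s: 4.65
position: [0.4958, 0.3223, 0.154]
tool_rot: [[-1.0, -0.0, 0.005], [-0.0, 1.0, 0.002], [-0.005, 0.002, -1.0]]
ft_force: [-0.7, 0.5, -1.2]
grip_width: 0.02
gripper_force: 59.0
[ 0.5696 -0.0005]
pos [0.4958 0.3223 0.154 ] xyaw -179.98 shift [-0.0737 -0.3228 -0.0063] turn z rad 1.3896 tilt [ 0.005  0.002 -1.   ] q6 -68.5
```

```bash
python3 -m pendant '[[0.1,0,-0.01,-0.01,0,0,0.18],[0.1,0,-0.02,-0.01,0,0,0.36],[0.1,0,-0.02,-0.01,0,0,0.54],[0.1,0,-0.02,-0.01,0,0,0.72],[0.1,0,-0.02,-0.01,0,0,0.9]]'
python3 -m pendant '[[0.1,0,0,0,0,0,0.17],[0.1,0,0,0,0,0,0.34],[0.1,0,0,0,0,0,0.49],[0.1,0,0,0,0,0,0.49]]'
python3 - <<'E'
from h import *
go((.564,.031,.16),100.4)
for c in("top","side"):
    im=env.get_image(c)
    for n,z in(("case",0),("lid_edge",.205),("latch_tip",.02)):
        for r in env.tip_of(c,n)[:1]: print(c,n,r["conf"],r["centre"],onz(im,r["centre"],z))
E
```

```text
time_s: 5.28
position: [0.4945, 0.3017, 0.1599]
tool_rot: [[-0.617, 0.787, -0.002], [0.787, 0.617, -0.001], [0.001, -0.002, -1.0]]
ft_force: [0.3, 0.2, -0.4]
grip_width: 0.0205
gripper_force: 59.0
time_s: 5.78
position: [0.4946, 0.3018, 0.1601]
tool_rot: [[-0.181, 0.983, -0.002], [0.983, 0.181, -0.001], [-0.0, -0.002, -1.0]]
ft_force: [-0.1, 0.4, -0.4]
grip_width: 0.0206
gripper_force: 59.0
pos [0.4946 0.3018 0.1601] xyaw 100.44 shift [-0.2789  0.0192  0.0002] turn z rad 0.0008 tilt [-0.002  -0.0008 -1.    ] q6 9.2
top case 0.58 [247.5, 195.2] [0.5499 0.0142 0.    ]
top latch_tip 0.52 [255.1, 229.2] [ 0.425  -0.0036  0.02  ]
side case 0.55 [261.0, 195.7] [0.5482 0.0104 0.    ]
side lid_edge 0.63 [289.5, 129.5] [0.6394 0.0299 0.205 ]
side latch_tip 0.51 [224.9, 201.7] [0.4381 0.0195 0.02  ]
```

```bash
python3 -m pendant '[[0.1,-0.056,0.004,0,0,0,0],[0.1,-0.112,0.008,0,0,0,0],[0.1,-0.168,0.012,0,0,0,0],[0.1,-0.224,0.016,0,0,0,0],[0.1,-0.279,0.019,0,0,0,0]]'
python3 -m pendant '[[0.1,0,0,0,0,0,0],[0.1,0,0,0,0,0,0]]'
python3 - <<'E'
from h import *
go((.564,.031,.033),100.4)
im=env.get_image("wrist");cv2.imwrite("pics/w2.png",im["image"])
E
```

```text
time_s: 6.8
position: [0.5643, 0.0291, 0.1615]
tool_rot: [[-0.18, 0.984, 0.0], [0.984, 0.18, -0.0], [-0.0, 0.0, -1.0]]
ft_force: [0.7, 0.2, -1.0]
grip_width: 0.0201
gripper_force: 59.0
time_s: 7.05
position: [0.5637, 0.0313, 0.1612]
tool_rot: [[-0.18, 0.984, -0.0], [0.984, 0.18, 0.0], [0.0, -0.0, -1.0]]
ft_force: [1.0, 0.5, -0.4]
grip_width: 0.0204
gripper_force: 59.0
pos [0.5637 0.0313 0.1612] xyaw 100.37 shift [-0.0004  0.0003  0.1282] turn z rad -0.0005 tilt [-0.0004  0.0004 -1.    ] q6 -19.2
```

View pics/w2.png

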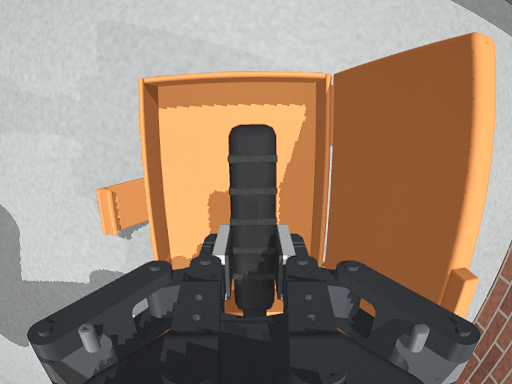

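The remover hangs over the case interior (walls at columns 150 and 325, handle at 252), aligned and clear of the lid. Lower and release.

```bash
python3 -m pendant '[[0.1,0,0,0.05,0,0,0],[0.1,0,0,0.09,0,0,0],[0.1,0,0,0.115,0,0,0],[0.1,0,0,0.128,0,0,0],[0.1,0,0,0.128,0,0,0]]'
python3 -m pendant '[[0.4,0,0,0,0,0,0],[0.4,0,0,0,0,0,0],[0.4,0,0,0,0,0,0],[0.4,0,0,-0.03,0,0,0],[0.4,0,0,-0.09,0,0,0]]'
python3 -m pendant '[[0.4,0,0,-0.05,0,0,0],[0.4,0,0,-0.05,0,0,0]]'
python3 - <<'E'
from h import *
go((.512,-.347,.2),16)
im=env.get_image("top")
for r in env.tip_of("top","clip_remover_grip")[:1]: print(r["conf"],onz(im,r["centre"],.015))
E
```

```text
time_s: 7.72
position: [0.5638, 0.0317, 0.0332]
tool_rot: [[-0.181, 0.983, -0.001], [0.983, 0.181, 0.0], [0.0, -0.001, -1.0]]
ft_force: [0.3, 0.0, -0.3]
grip_width: 0.0205
gripper_force: 59.0
time_s: 8.35
position: [0.563, 0.0309, 0.1229]
tool_rot: [[-0.18, 0.984, -0.005], [0.984, 0.18, 0.001], [0.002, -0.004, -1.0]]
ft_force: [0.1, 0.4, 0.2]
grip_width: 0.0342
gripper_force: 0.0
time_s: 8.6
position: [0.5654, 0.0307, 0.1775]
tool_rot: [[-0.18, 0.984, 0.008], [0.984, 0.18, -0.001], [-0.003, 0.008, -1.0]]
ft_force: [1.2, 0.1, -0.5]
grip_width: 0.0341
gripper_force: 0.0
pos [0.5654 0.0307 0.1775] xyaw 100.37 shift [-0.362  -0.1204 -0.0225] turn z rad 1.4726 tilt [ 0.0084 -0.0013 -1.    ] q6 -19.2
```

```bash
python3 -m pendant '[[0.4,-0.055,-0.018,-0.005,0,0,0.18],[0.4,-0.11,-0.037,-0.01,0,0,0.36],[0.4,-0.165,-0.055,-0.01,0,0,0.54],[0.4,-0.22,-0.073,-0.01,0,0,0.72],[0.4,-0.275,-0.091,-0.01,0,0,0.9]]'
python3 - <<'E'
from h import *
go((.512,-.347,.14),16)
E
```

```text
time_s: 9.32
position: [0.523, -0.2575, 0.1817]
tool_rot: [[0.663, 0.748, -0.002], [0.748, -0.663, 0.002], [-0.0, -0.003, -1.0]]
ft_force: [0.9, -0.7, -0.6]
grip_width: 0.0344
gripper_force: 0.0
pos [ 0.523  -0.2575  0.1817] xyaw 48.46 shift [-0.0742  0.0512  0.0415] turn z rad 0.5665 tilt [-0.0023  0.0019 -1.    ] q6 3.7
```

```bash
python3 -m pendant '[[0.4,-0.025,0.017,0.01,0,0,0.15],[0.4,-0.05,0.034,0.025,0,0,0.3],[0.4,-0.074,0.051,0.042,0,0,0.45],[0.4,-0.074,0.051,0.042,0,0,0.566],[0.4,-0.074,0.051,0.042,0,0,0.566]]'
python3 - <<'E'
from h import *
im=env.get_image("wrist"); cv2.imwrite("pics/w3.png",im["image"])
for r in env.tip_of("wrist","valve_tool_grip")[:3]: print(r["centre"],r["conf"],onz(im,r["centre"],.007,rayf))
for r in env.trace("wrist","valve_tool_grip")[:2]:
    ys,xs=np.nonzero(r["mask"]); w=np.array([onz(im,(x,y),.009,rayf)[:2] for x,y in zip(xs,ys)]); m=w.mean(0);V=np.linalg.svd(w-m,full_matrices=False)[2]
    t=(w-m)@V[0];print(xs.mean(),ys.mean(),m,np.degrees(np.arctan2(V[0][1],V[0][0])),m+V[0]*t.min(),m+V[0]*t.max())
go((.512,-.347,.02),16)
E
```

```text
time_s: 9.95
position: [0.513, -0.3451, 0.1396]
tool_rot: [[0.959, 0.282, -0.002], [0.282, -0.959, 0.002], [-0.002, -0.003, -1.0]]
ft_force: [-1.1, -0.3, -1.4]
grip_width: 0.034
gripper_force: 0.0
[255.2, 182.2] 0.8 [ 0.5157 -0.3466  0.007 ]
[113.7, 198.5] 0.66 [ 0.4609 -0.2177  0.007 ]
110.96657534246576 194.24986301369864 [ 0.4649 -0.2142] -126.34745431372308 [ 0.493  -0.1761] [ 0.422  -0.2725]
253.6961743772242 185.96530249110322 [ 0.5114 -0.3465] -163.11454085295287 [ 0.5792 -0.326 ] [ 0.4656 -0.3604]
pos [ 0.5135 -0.3448  0.1409] xyaw 16.52 shift [-0.0021  0.0018  0.1209] turn z rad 0.009 tilt [-0.0006  0.0006 -1.    ] q6 28.7
```

View pics/w3.png

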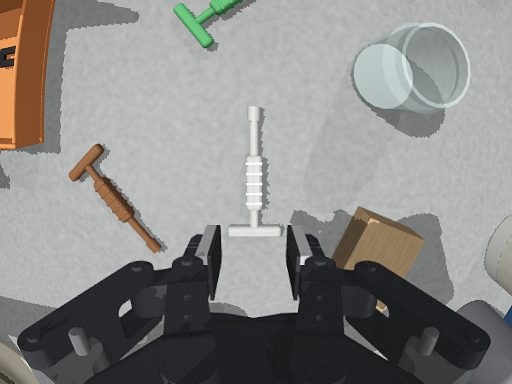

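The steel tool lies centred between the jaws: barrel at (254,182), cross bar at (254,231). Descend and grip.

```bash
python3 -m pendant '[[0.4,0.002,0.002,0.05,0,0,0],[0.4,0.002,0.002,0.095,0,0,0],[0.4,0.002,0.002,0.12,0,0,0],[0.4,0.002,0.002,0.12,0,0,0],[0.4,0.002,0.002,0.12,0,0,0]]'
python3 -m pendant '[[0.0,0,0,0,0,0,0],[0.0,0,0,0,0,0,0],[0.0,0,0,0,0,0,0],[0.0,0,0,0,0,0,0],[0.0,0,0,0,0,0,0]]' 60
python3 -m pendant '[[0.0,0,0,-0.05,0,0,0],[0.0,0,0,-0.1,0,0,0],[0.0,0,0,-0.15,0,0,0],[0.0,0,0,-0.15,0,0,0]]'
python3 - <<'E'
from h import *
a=np.radians(10.4);C=np.array([.549,.0125])
x=np.array([np.cos(a),np.sin(a)]);y=np.array([-np.sin(a),np.cos(a)])
t=C+x*-.034; print(t); go((*t,.17),100.4)
im=env.get_image("top")
for r in env.tip_of("top","clip_remover_grip")[:2]: print(r["conf"],onz(im,r["centre"],.015))
E
```

```text
time_s: 10.72
position: [0.5166, -0.3469, 0.0226]
tool_rot: [[0.959, 0.283, 0.001], [0.283, -0.959, -0.001], [0.001, 0.002, -1.0]]
ft_force: [0.4, 0.3, 1.0]
grip_width: 0.0341
gripper_force: 0.0
time_s: 11.35
position: [0.5166, -0.347, 0.023]
tool_rot: [[0.959, 0.282, 0.002], [0.282, -0.959, -0.002], [0.001, 0.002, -1.0]]
ft_force: [-1.2, 0.5, 5.5]
grip_width: 0.0118
gripper_force: 60.1
time_s: 11.85
position: [0.5171, -0.3475, 0.1761]
tool_rot: [[0.959, 0.282, 0.006], [0.282, -0.959, -0.006], [0.004, 0.008, -1.0]]
ft_force: [-0.5, 0.8, -1.2]
grip_width: 0.0115
gripper_force: 59.3
[0.5156 0.0064]
pos [ 0.5171 -0.3475  0.1761] xyaw 16.39 shift [ 0.0983 -0.34    0.0038] turn z rad -1.4662 tilt [ 0.0065 -0.0064 -1.    ] q6 28.8
0.77 [0.5666 0.0367 0.015 ]
```

```bash
python3 -m pendant '[[0.0,0.014,-0.05,0,0,0,-0.18],[0.0,0.028,-0.1,0,0,0,-0.36],[0.0,0.042,-0.15,0,0,0,-0.54],[0.0,0.056,-0.2,0,0,0,-0.72],[0.0,0.07,-0.25,0,0,0,-0.9]]'
python3 - <<'E'
from h import *
go((.5156,.0064,.17),100.4)
E
```

```text
time_s: 12.58
position: [0.5118, -0.0851, 0.1698]
tool_rot: [[0.37, 0.929, -0.003], [0.929, -0.37, 0.001], [0.0, -0.003, -1.0]]
ft_force: [0.4, 0.3, -0.3]
grip_width: 0.0117
gripper_force: 59.3
pos [ 0.5118 -0.0851  0.1698] xyaw 68.27 shift [ 0.0864 -0.0304 -0.0001] turn z rad -0.5608 tilt [-0.0028  0.0012 -1.    ] q6 -0.8
```

```bash
python3 -m pendant '[[0.0,0.025,-0.009,0,0,0,-0.15],[0.0,0.05,-0.018,0,0,0,-0.3],[0.0,0.07,-0.025,0,0,0,-0.45],[0.0,0.086,-0.03,0,0,0,-0.56],[0.0,0.086,-0.03,0,0,0,-0.56]]'
python3 -m pendant '[[0.0,0,0,0,0,0,0]]'
python3 - <<'E'
from h import *
go((.5156,.0064,.033),100.4)
im=env.get_image("wrist");cv2.imwrite("pics/w4.png",im["image"])
E
```

```text
time_s: 13.2
position: [0.5166, 0.0048, 0.1701]
tool_rot: [[-0.175, 0.985, -0.003], [0.985, 0.175, 0.001], [0.001, -0.003, -1.0]]
ft_force: [-0.8, -0.1, -1.1]
grip_width: 0.012
gripper_force: 59.3
time_s: 13.32
position: [0.5169, 0.0035, 0.1706]
tool_rot: [[-0.172, 0.985, -0.001], [0.985, 0.172, 0.0], [0.0, -0.001, -1.0]]
ft_force: [0.6, -0.2, 0.1]
grip_width: 0.0118
gripper_force: 59.3
pos [0.5169 0.0035 0.1706] xyaw 99.89 shift [ 0.003  -0.0006  0.1376] turn z rad -0.0088 tilt [-0.0015  0.0001 -1.    ] q6 -22.6
```

View pics/w4.png

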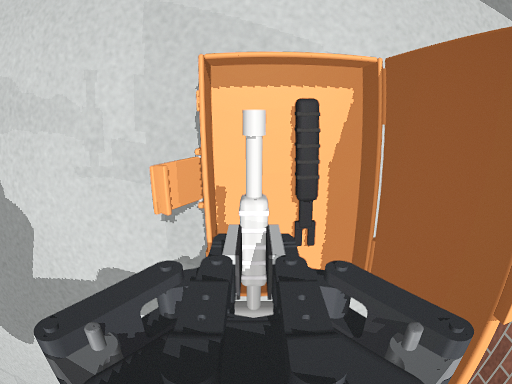

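The remover lies in the case at (307,170). The steel tool hangs over the front half at (254,200), clear of it. Lower and release.

```bash
python3 -m pendant '[[0.0,0.003,0,0.05,0,0,0],[0.0,0.003,0,0.09,0,0,0],[0.0,0.003,0,0.12,0,0,0],[0.0,0.003,0,0.139,0,0,0],[0.0,0.003,0,0.139,0,0,0]]'
python3 -m pendant '[[0.3,0,0,0,0,0,0],[0.3,0,0,0,0,0,0],[0.3,0,0,0,0,0,0],[0.3,0,0,-0.03,0,0,0],[0.3,0,0,-0.09,0,0,0]]'
python3 -m pendant '[[0.0,0,0,-0.06,0,0,0],[0.0,0,0,-0.12,0,0,0],[0.0,0,0,-0.16,0,0,0],[0.0,0,0,-0.16,0,0,0]]'
python3 - <<'E'
from h import *
for c in("top","side"):
    im=env.get_image(c)
    for n,z in(("clip_remover_grip",.015),("valve_tool_grip",.012),("lid_edge",.205),("latch_tip",.025)):
        for r in env.tip_of(c,n)[:4]: print(c,n,round(r["conf"],2),np.round(r["centre"]),onz(im,r["centre"],z))
a=np.radians(10.4);C=np.array([.549,.0125])
x=np.array([np.cos(a),np.sin(a)])
for d in(.08,.13,-.08,-.13): print(d,C+x*d)
go((.5156,.0064,.3),100.4)
E
```

```text
time_s: 14.0
position: [0.5161, 0.0064, 0.0312]
tool_rot: [[-0.172, 0.985, -0.003], [0.985, 0.172, 0.001], [0.001, -0.003, -1.0]]
ft_force: [0.7, 0.3, 0.6]
grip_width: 0.0117
gripper_force: 59.3
time_s: 14.62
position: [0.5158, 0.0071, 0.1222]
tool_rot: [[-0.174, 0.985, -0.004], [0.985, 0.174, 0.001], [0.002, -0.004, -1.0]]
ft_force: [1.1, 0.6, 0.5]
grip_width: 0.0258
gripper_force: 0.0
time_s: 15.12
position: [0.5173, 0.0069, 0.2856]
tool_rot: [[-0.174, 0.985, 0.007], [0.985, 0.174, -0.002], [-0.003, 0.006, -1.0]]
ft_force: [-0.3, 0.9, -1.1]
grip_width: -0.0004
gripper_force: 0.0
top clip_remover_grip 0.64 [242. 190.] [0.5687 0.0305 0.015 ]
top valve_tool_grip 0.59 [315. 212.] [ 0.4685 -0.2181  0.012 ]
top valve_tool_grip 0.47 [382. 264.] [ 0.2757 -0.4251  0.012 ]
top valve_tool_grip 0.46 [123. 234.] [0.4446 0.4518 0.012 ]
top valve_tool_grip 0.41 [327. 155.] [ 0.672  -0.2839  0.012 ]
side clip_remover_grip 0.87 [265. 184.] [0.5725 0.0328 0.015 ]
side valve_tool_grip 0.82 [353. 256.] [ 0.6683 -0.2861  0.012 ]
side valve_tool_grip 0.71 [270. 264.] [ 0.4614 -0.2134  0.012 ]
side valve_tool_grip 0.7 [337. 169.] [ 0.8015 -0.0033  0.012 ]
side valve_tool_grip 0.67 [250. 198.] [0.5114 0.0087 0.012 ]
side lid_edge 0.83 [290. 129.] [0.6432 0.0312 0.205 ]
side lid_edge 0.63 [177. 118.] [0.3855 0.2039 0.205 ]
side lid_edge 0.41 [235. 303.] [ 0.3046 -0.3636  0.205 ]
side latch_tip 0.64 [221. 200.] [0.4296 0.0242 0.025 ]
0.08 [0.6277 0.0269]
0.13 [0.6769 0.036 ]
-0.08 [ 0.4703 -0.0019]
-0.13 [ 0.4211 -0.011 ]
pos [0.5166 0.0069 0.2819] xyaw 100.02 shift [-0.0003 -0.0011 -0.0181] turn z rad -0.0066 tilt [-0.0009  0.0002 -1.    ] q6 -22.4
```

Both tools are in. Next, go over and behind the lid with shut fingers and swing it down along an arc.

```bash
python3 -m pendant '[[0,0,0.04,-0.01,0,0,0],[0,0,0.08,-0.01,0,0,0],[0,0,0.12,-0.01,0,0,0],[0,0,0.158,-0.01,0,0,0],[0,0,0.158,-0.01,0,0,0]]'
python3 -m pendant '[[0,0,0,0.05,0,0,0],[0,0,0,0.095,0,0,0],[0,0,0,0.095,0,0,0]]'
python3 -m pendant '[[0,0,-0.019,0,0,0,0],[0,0,-0.042,0.001,0,0,0],[0,0,-0.064,0.004,0,0,0],[0,0,-0.085,0.012,0,0,0],[0,0,-0.105,0.023,0,0,0]]'
python3 - <<'E'
from h import *
s=env.observe(); d=np.array(s["position"])[:2]-[.549,.0125];a=np.radians(10.4);print(d@[np.cos(a),np.sin(a)],d@[-np.sin(a),np.cos(a)],s["position"][2])
im=env.get_image("side");cv2.imwrite("pics/s5.png",im["image"][50:300,120:420])
E
```

```text
time_s: 16.25
position: [0.6737, 0.0347, 0.2902]
tool_rot: [[-0.175, 0.985, -0.002], [0.985, 0.175, 0.0], [0.001, -0.002, -1.0]]
ft_force: [-0.8, -0.1, 0.2]
grip_width: -0.0002
gripper_force: 0.0
time_s: 16.62
position: [0.6706, 0.0344, 0.1949]
tool_rot: [[-0.174, 0.985, -0.006], [0.985, 0.174, 0.001], [0.002, -0.006, -1.0]]
ft_force: [0.9, 0.8, 1.1]
grip_width: -0.0005
gripper_force: 0.0
time_s: 17.25
position: [0.5694, 0.0157, 0.1776]
tool_rot: [[-0.174, 0.985, 0.006], [0.985, 0.174, -0.001], [-0.002, 0.006, -1.0]]
ft_force: [1.9, -0.6, 0.6]
grip_width: -0.0001
gripper_force: 0.9
0.020606350528844537 -0.0005419810301259882 0.17762830697688936
```

View pics/s5.png

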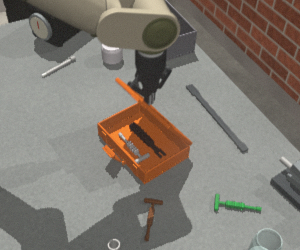

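The side view shows the lid tilted forward at (128,90) with the finger behind it, and both tools in the case at (140,145). Continue the arc.

```bash
python3 -m pendant '[[0,0,-0.016,0.018,0,0,0],[0,0,-0.032,0.036,0,0,0],[0,0,-0.041,0.05,0,0,0],[0,0,-0.048,0.066,0,0,0],[0,0,-0.052,0.082,0,0,0]]'
python3 -m pendant '[[0,0,-0.002,0.008,0,0,0],[0,0,-0.002,0.014,0,0,0],[0,0,-0.002,0.018,0,0,0],[0,0,-0.002,0.018,0,0,0]]'
```

```text
time_s: 17.92
position: [0.5188, 0.0068, 0.0942]
tool_rot: [[-0.174, 0.985, 0.003], [0.985, 0.174, -0.001], [-0.001, 0.003, -1.0]]
ft_force: [-1.6, 0.1, 2.6]
grip_width: -0.0002
gripper_force: 0.8
time_s: 18.42
position: [0.5163, 0.0066, 0.0767]
tool_rot: [[-0.175, 0.985, 0.002], [0.985, 0.175, -0.001], [-0.001, 0.002, -1.0]]
ft_force: [-8.0, -0.3, 22.7]
grip_width: -0.0001
gripper_force: 11.2
```

```bash
python3 -m pendant '[[0,0,0,-0.02,0,0,0],[0,0,0,-0.07,0,0,0],[0,0,-0.05,-0.12,0,0,0],[0,0,-0.1,-0.12,0,0,0],[0,0,-0.15,-0.12,0,0,0]]'
python3 - <<'E'
from h import *
a=np.radians(10.4);C=np.array([.549,.0125]);X=np.array([np.cos(a),np.sin(a)]);Y=np.array([-X[1],X[0]])
L=[];cr=[]
for c in("top","side"):
    im=env.get_image(c)
    for n in("lid_edge","latch_tip"):
        for r in env.tip_of(c,n)[:2]:
            print(c,n,round(r["conf"],2),np.round(r["centre"]))
            # solve in case plane y=0
            o,d=ray(im,r["centre"]); o2=np.array([(o[:2]-C)@X,(o[:2]-C)@Y]);d2=np.array([d[:2]@X,d[:2]@Y])
            t=-o2[1]/d2[1]
            for z in(.02,.03,.04,.05,.056): 
                p=o+d*(z-o[2])/d[2]; print("   z",z,(p[:2]-C)@X,(p[:2]-C)@Y)
    if c=="side": cr.append(cv2.resize(im["image"][130:260,170:340],None,fx=4,fy=4,interpolation=cv2.INTER_CUBIC))
cv2.imwrite("pics/s6.png",cr[0])
s=env.observe(); d=np.array(s["position"])[:2]-C; print(d@X,d@Y,s["position"][2])
E
```

```text
time_s: 19.05
position: [0.3668, -0.0194, 0.1953]
tool_rot: [[-0.175, 0.985, 0.002], [0.985, 0.175, -0.001], [-0.001, 0.002, -1.0]]
ft_force: [-0.2, -1.0, 0.1]
grip_width: 0.0001
gripper_force: 0.0
top lid_edge 0.71 [255. 214.]
   z 0.02 -0.07277606371000075 -0.006465885059581774
   z 0.03 -0.07422494717272346 -0.006169854221486669
   z 0.04 -0.07567383063544622 -0.005873823383391557
   z 0.05 -0.07712271409816891 -0.0055777925452964484
   z 0.056 -0.07799204417580258 -0.005400174042439377
side lid_edge 0.84 [237. 196.]
   z 0.02 -0.06960265052645628 0.023465690416914868
   z 0.03 -0.07420594804672472 0.016283423824134134
   z 0.04 -0.07880924556699326 0.009101157231353423
   z 0.05 -0.08341254308726177 0.0019188906385727116
   z 0.056 -0.08617452159942286 -0.0023904693170957465
side lid_edge 0.73 [263. 196.]
   z 0.02 -0.007697962613900249 -0.018304042814321866
   z 0.03 -0.012964457394023857 -0.02503882192985436
   z 0.04 -0.018230952174147337 -0.03177360104538676
   z 0.05 -0.023497446954270924 -0.03850838016091915
   z 0.056 -0.0266573438223451 -0.04254924763023855
side latch_tip 0.43 [225. 204.]
   z 0.02 -0.11275442569560754 0.020007992957933086
   z 0.03 -0.11689542964789154 0.012862769367185474
   z 0.04 -0.12103643360017555 0.005717545776437861
   z 0.05 -0.12517743755245944 -0.001427677814309772
   z 0.056 -0.12766203992382982 -0.005714811968758317
-0.18276890648142247 0.0009696858303623366 0.19468926629957042
```

View pics/s6.png

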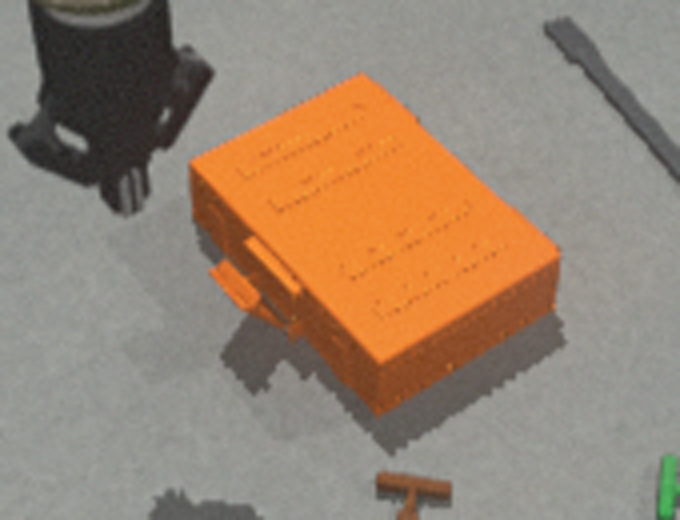

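The lid is shut flush. The latch leans out at about (235,285) in the crop, tip roughly x -0.13, z 0.046 in the case frame. Drop in front of it and push towards +x.

```bash
python3 -m pendant '[[0,0,0,0.05,0,0,0],[0,0,0,0.1,0,0,0],[0,0,0,0.14,0,0,0],[0,0,0,0.14,0,0,0]]'
python3 -m pendant '[[0,0,0.015,0,0,0,0],[0,0,0.03,0,0,0,0],[0,0,0.045,0,0,0,0],[0,0,0.058,0,0,0,0],[0,0,0.068,0,0,0,0]]'
python3 -m pendant '[[0,0,0.003,0,0,0,0],[0,0,0.006,0,0,0,0],[0,0,0.008,0,0,0,0],[0,0,0.008,0,0,0,0]]'
```

```text
time_s: 19.85
position: [0.3677, -0.019, 0.0526]
tool_rot: [[-0.175, 0.985, -0.005], [0.985, 0.175, 0.002], [0.003, -0.005, -1.0]]
ft_force: [0.2, -0.8, 0.4]
grip_width: -0.0003
gripper_force: 0.0
time_s: 20.48
position: [0.436, -0.0074, 0.0551]
tool_rot: [[-0.175, 0.985, 0.001], [0.985, 0.175, -0.0], [-0.001, 0.001, -1.0]]
ft_force: [-0.6, 0.5, 0.7]
grip_width: 0.0002
gripper_force: 0.5
time_s: 20.98
position: [0.4429, -0.0062, 0.0543]
tool_rot: [[-0.174, 0.985, 0.0], [0.985, 0.174, 0.0], [0.0, 0.0, -1.0]]
ft_force: [-0.1, 0.0, -0.7]
grip_width: -0.0001
gripper_force: 0.0
```

```bash
python3 -m pendant '[[0,0,0.002,0,0,0,0],[0,0,0.004,0,0,0,0],[0,0,0.004,0,0,0,0]]'
python3 -m pendant '[[0,0,0.002,0,0,0,0],[0,0,0.004,0,0,0,0],[0,0,0.004,0,0,0,0]]'
```

```text
time_s: 21.35
position: [0.4468, -0.0054, 0.0543]
tool_rot: [[-0.174, 0.985, -0.0], [0.985, 0.174, 0.0], [0.0, -0.0, -1.0]]
ft_force: [-0.2, -0.1, 0.4]
grip_width: 0.0001
gripper_force: 0.5
time_s: 21.72
position: [0.4478, -0.0048, 0.0541]
tool_rot: [[-0.175, 0.985, -0.007], [0.985, 0.175, -0.0], [0.001, -0.007, -1.0]]
ft_force: [-15.4, -6.5, 10.3]
grip_width: 0.0001
gripper_force: 8.2
```

A hard stop is felt (about 17 N). Back off and check.

```bash
python3 -m pendant '[[0,0,-0.02,0,0,0,0],[0,0,-0.06,0,0,0,0],[0,0,-0.1,-0.04,0,0,0],[0,0,-0.13,-0.09,0,0,0],[0,0,-0.13,-0.14,0,0,0]]'
python3 - <<'E'
from h import *
P=[]
a=np.radians(10.4);C=np.array([.549,.0125]);X=np.array([np.cos(a),np.sin(a)]);Y=np.array([-X[1],X[0]])
for c in("top","side"):
    im=env.get_image(c)
    for n,z in(("lid_edge",.054),("latch_tip",.068)):
        for r in env.tip_of(c,n)[:1]: p=onz(im,r["centre"],z)[:2]-C; print(c,n,round(r["conf"],2),p@X,p@Y)
    for n in("tyre_lever","glass_jar","grease_tin","nut_socket","tyre_gauge","plug_box"):
        print(c,n,[onz(im,r["centre"],0)[:2] for r in env.tip_of(c,n)[:1]])
    y,x=(170,200) if c=="top" else (145,190)
    P.append(cv2.resize(im["image"][y:y+100,x:x+90],None,fx=4.4,fy=4.4,interpolation=cv2.INTER_CUBIC))
cv2.imwrite("pics/f7.png",np.hstack(P)); print(P[0].shape)
E
```

```text
time_s: 22.35
position: [0.321, -0.0272, 0.1958]
tool_rot: [[-0.173, 0.985, -0.0], [0.985, 0.173, 0.0], [0.0, -0.0, -1.0]]
ft_force: [1.2, -1.3, -0.6]
grip_width: 0.0002
gripper_force: 0.0
top lid_edge 0.73 -0.09060266032720804 -0.003812363819369732
top latch_tip 0.39 -0.09282281542319512 0.0018259027141564967
top tyre_lever [array([0.8104, 0.0114])]
top glass_jar [array([ 0.6487, -0.4436])]
top grease_tin [array([0.6539, 0.4121])]
top nut_socket [array([ 0.3422, -0.2689])]
top tyre_gauge [array([0.4559, 0.457 ])]
top plug_box [array([ 0.4779, -0.4783])]
side lid_edge 0.69 0.12683444539589836 0.34489742745169133
side latch_tip 0.66 -0.08786177204712223 -0.004481168562013973
side tyre_lever [array([0.8134, 0.0049])]
side glass_jar [array([ 0.6475, -0.4251])]
side grease_tin []
side nut_socket [array([ 0.3361, -0.268 ])]
side tyre_gauge []
side plug_box [array([ 0.4655, -0.4849])]
(440, 396, 3)
```

View pics/f7.png

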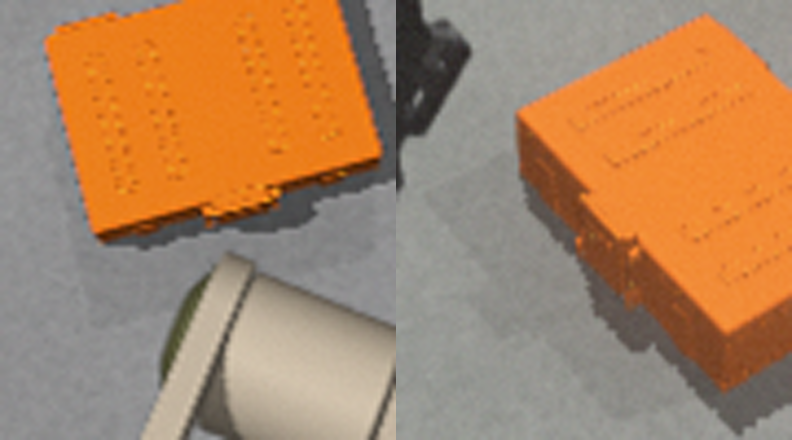

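```bash
python3 - <<'E'
from h import *
a=np.radians(10.4);C=np.array([.549,.0125]);X=np.array([np.cos(a),np.sin(a)]);Y=np.array([-X[1],X[0]])
im=env.get_image("side")
big=cv2.resize(im["image"][165:225,200:260],None,fx=10,fy=10,interpolation=cv2.INTER_NEAREST)
big2=big.copy()
def w(x,y,z): p=proj(im,(*(C+X*x+Y*y),z)); return [int((p[0]-200+.5)*10),int((p[1]-165+.5)*10)]
def poly(pts,c): cv2.polylines(big2,[np.array([w(*p) for p in pts])],True,c,1)
poly([(-.092,-.022,.010),(-.092,.022,.010),(-.092,.022,.068),(-.092,-.022,.068)],(255,0,0))
poly([(-.092,-.022,.068),(-.092,.022,.068),(-.08,.022,.068),(-.08,-.022,.068)],(255,255,0))
poly([(-.08,-.03,.058),(-.08,.03,.058),(-.089,.03,.058),(-.089,-.03,.058)],(0,255,0))
poly([(-.08,-.115,.06),(-.08,.115,.06),(.08,.115,.06),(.08,-.115,.06)],(255,255,255))
cv2.imwrite("pics/z8.png",cv2.resize(np.hstack([cv2.convertScaleAbs(big,alpha=1.6),big2]),(800,400)))
E
```

```text
(no output)
```

View pics/z8.png

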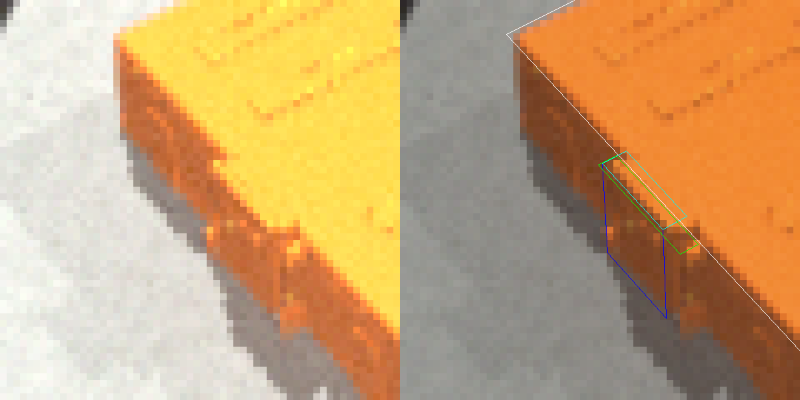

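The outline overlay roughly fits the closed latch. To be certain, compare by touch with the plain front wall (case x = -80) at y = +60: a closed latch face should stop the finger 12 mm earlier.

```bash
python3 -m pendant '[[0,0.03,0,0.04,0,0,0],[0,0.06,0,0.09,0,0,0],[0,0.06,0.03,0.141,0,0,0],[0,0.06,0.08,0.141,0,0,0],[0,0.06,0.12,0.141,0,0,0]]'
python3 -m pendant '[[0,0,0.008,0,0,0,0],[0,0,0.012,0,0,0,0],[0,0,0.014,0,0,0,0],[0,0,0.014,0,0,0,0]]'
python3 -m pendant '[[0,0,0.002,0,0,0,0],[0,0,0.004,0,0,0,0],[0,0,0.004,0,0,0,0]]'
python3 - <<'E'
from h import *
a=np.radians(10.4);C=np.array([.549,.0125]);X=np.array([np.cos(a),np.sin(a)]);Y=np.array([-X[1],X[0]])
d=np.array(env.observe()["position"])[:2]-C;print(d@X,d@Y)
E
```

```text
time_s: 23.92
position: [0.432, 0.0531, 0.0526]
tool_rot: [[-0.175, 0.985, -0.001], [0.985, 0.175, 0.0], [0.0, -0.001, -1.0]]
ft_force: [-0.3, -0.3, -0.3]
grip_width: 0.0001
gripper_force: 0.0
time_s: 24.42
position: [0.4437, 0.0549, 0.0535]
tool_rot: [[-0.174, 0.985, -0.0], [0.985, 0.174, 0.0], [0.0, -0.0, -1.0]]
ft_force: [-0.2, 0.3, -0.1]
grip_width: 0.0001
gripper_force: 0.0
time_s: 24.8
position: [0.4474, 0.0557, 0.0533]
tool_rot: [[-0.174, 0.985, -0.002], [0.985, 0.174, -0.0], [0.0, -0.002, -1.0]]
ft_force: [-3.9, -2.5, 3.8]
grip_width: -0.0003
gripper_force: 2.4
-0.09214213715081136 0.060820518647974296
```

The finger stopped at -92 mm on the wall against -103 mm on the latch: about 11 mm against the expected 12, so the latch is fully home. Retreat and hand in.

```bash
python3 -m pendant '[[0,0,-0.03,0,0,0,0],[0,0,-0.08,0,0,0,0],[0,0,-0.12,-0.04,0,0,0],[0,0,-0.12,-0.1,0,0,0],[0,0,-0.12,-0.1,0,0,0]]' && python3 -c "
from rig import env
print(env.close_job())"
```

```text
time_s: 25.42
position: [0.3316, 0.0344, 0.1566]
tool_rot: [[-0.174, 0.985, 0.009], [0.985, 0.174, -0.002], [-0.004, 0.009, -1.0]]
ft_force: [0.4, 0.1, -0.1]
grip_width: 0.0
gripper_force: 0.0
the job is handed in; nothing more can be done
None
```

I put both tools in the case, shut the lid, swung the latch home and handed the job in at about 25 s; the hand-in returned no verdict, but a touch check put the latch face at its closed position and the bystanders I re-measured had not moved noticeably.

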